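Load and start the UV curing cabinet

TASK

Load and start the curing cabinet with the fingertips alone: first push the half-inserted tray fully home, then push the open door shut from its outside, and last press the green start button down and let it go. Only push: do not grip or lift the tray or the door, leave the pins lying untouched in the tray, and do not disturb the tools round the cabinet.

Things in the scene. Friction and masses are not known exactly. Their poses are not given: they have to be found in the camera images.
- cabinet: white UV curing cabinet standing fixed on the bench, 220 mm deep (x), 204 mm wide (y), 120 mm high. Origin: centre of its underside on the bench. Its x axis points from the open front to the back; the front face is at x = -110 mm. Chamber opening in the front: 166 mm wide, from 22 to 106 mm above the bench. A dial with its top 135 mm above the bench stands on the roof at x = -66 mm, y = +45 mm.
- tray_home (a point): point of the cabinet where the point tray_front lies when the tray is fully home (the tray then rests against a stop in the chamber and its front plate stands 3 mm proud of the cabinet's front face, just behind the shut door), 67 mm above the bench
- tray: loose aluminium tray with a dark liner, about 0.3 kg, 190 mm long (x), 160 mm wide (y), sides 18 mm high, front plate 160 mm wide and 76 mm high (from 22 to 98 mm above the bench), sticking out of the cabinet's front by 40 to 75 mm at the start; it slides on the chamber floor with 3 mm play on each side. Origin: centre of its underside, 22 mm above the bench; x points into the cabinet, square to its front.
- tray_front (a point): centre of the outer face of the tray's front plate, 45 mm above the tray's underside: the place to push it
- door (a joint): angle of the cabinet's door in rad: 0 shut, 1.57 straight out towards the robot, 1.85 the end of its swing; it starts between 1.45 and 1.75. The door is hinged on an upright axis at the left (+y) front corner. Grey frame with an amber window, 200 mm wide from the hinge to the free edge, 9 mm thick, from 14 to 120 mm above the bench; it has a stiff hinge (about 0.12 N m) and stays where it is left. A small steel lip stands 10 mm off the outer face at the free edge.
- door_hinge (a point): point on the door's hinge axis, 70 mm above the bench; the axis runs through the middle of the door's thickness
- door_push (a point): point on the door's outer face, 140 mm from the hinge axis, 70 mm above the bench: a good place to push it. The outer face looks to the robot when the door is shut and to the left (+y) when it stands open. The point's x axis points from the outer face to the inner face, y along the door towards the hinge.
- start (a joint): travel of the start button in m: 0 up, 0.006 fully down; a spring returns it; about 1.5 N to start moving, 5 N fully down. It counts as pressed past 0.004.
- start_top (a point): centre of the top of the green start button (24 mm across, on the right of the cabinet's roof), 142 mm above the bench; it is pressed straight down
- pin_a: silver pin, 16 x 70 x 10 mm, lying loose in the tray; origin under its middle
- pin_b: silver pin, 18 x 84 x 10 mm, lying loose in the tray; origin under its middle
- pin_c: silver pin, 20 x 85 x 10 mm, lying loose in the tray; origin under its middle
- tweezers: steel tweezers, 133 mm long, 9 mm high, lying on the bench; to be left alone
- pliers_red: small red-handled pliers, 101 x 68 x 10 mm, lying on the bench; to be left alone
- pocket_tool: blue and silver pocket tool, 83 mm long, 11 mm high, lying on the bench; to be left alone
- loupe: black loupe, 39 mm across, 28 mm high, standing on the bench; to be left alone

How it is judged:
By the outcome, as a careful person would: the job done as asked, in the order asked, and still so for the second after the job is handed in, with the robot touching nothing.
It also fails if it takes over 58 s, if anything falls off the work surface, if the arm or the gripper's body presses on something with over 40 N, if the wrist force passes 120 N, or if a joint passes its speed limit or range.

ROBOT

A 6-joint arm with a two-finger parallel gripper is mounted at the origin on a cart in front of the work surface, level with it; the furniture and walls round the work are solid. World frame = base frame: x ahead of the robot, y to its left, z up, the work surface at z = 0. Lengths are in m, angles in rad, forces in N, time in s.
With the tool pointing down it reaches from about 0.35 to 0.975 m from the base axis. Payload 4.9 kg.
Tool frame: the origin (TCP) lies on the mounting face of the last link; the fingertips stand 173 mm ahead of it and the grasp point (between the pads) lies 155 mm ahead of it (tcp_to_grasp is the distance from the TCP to the grasp point, in m); z points along the fingers, y is the line along which they close (so a half turn about z gives the same grasp; the last joint's range is limited). The gripper opens to 85 mm and grips with 20 to 120 N. Pads are 22 mm wide; open, the fingers measure 114 mm over their backs; the gripper's body (76 mm by 85 mm) begins 54 mm behind the grasp point. The pads swing forward as they close: fully open they stand 13 mm farther back than shut.
Start: joints at [-1.251, 0.053, 1.613, -0, 1.476, -0.119], TCP at [0.266, -0.566, 0.405] pointing down, gripper open.
Joint ranges: [-3.01, 3.01], [-1.01, 2.22], [0.06, 2.58], [-1.02, 4.17], [0.09, 2.62], [-3.14, 3.14]. Speed limits (rad/s): [2.57, 2.57, 3.14, 3.14, 3.14, 3.14].

INTERFACE

Orientations are given as a rotation vector (axis times angle).
In Python, from station import get_obs, get_image, calibration, finish_job, tcp_to_grasp gives the robot as it stands. The module is installed in compiled form; this text tells all that it offers.
- The arm moves only by the tool arm_command, never from a script. Its argument "plan" is a list that holds one entry, the list of rows, each a list of 6 numbers: the shift along the tool's x, y, z in cm, then the turn, a rotation vector about the tool's x, y, z in rad. A call has 1 to 12 rows; each row is the pose to reach, as a shift and turn from the pose commanded when the call began, along the tool's axes at that moment; what a row does not reach only later rows make up. A row lasts 1/12 s, in which the tool goes at most 41.7 mm and 7.16 degrees, less where a joint would pass 70% of its speed; a pose out of reach is approached as far as the arm can. A call with a gripper value outside its range is refused whole. "gripper" is the closure, from -1 (fully open) to 1 (shut), set as the call begins (left out, the last holds). The fingers move at their own pace and stop on an object; "force" is the grip in N (left out, the last holds). Time passes only in rows, so rows that repeat a pose let the fingers close. It gives the time, the measured TCP pose, the force, the opening and the grip force at its end, in the units of the state.
- get_obs(): the state, without advancing time (a new reading comes with each control period).
- get_image(name): name is "scene" or "top" or "wrist"; returns (picture, depth): 420x560x3 uint8, blue, green, red; 420x560 float32, m along the optical axis (not along the pixel's ray), 0 where there is no reading.
- calibration(name): a dict with "fx", "fy", "cx", "cy" (pixels), "dist" ([k1, k2, p1, p2, k3] as OpenCV has them; the pictures are not rectified), "pose" (4x4, takes a point from camera to world coordinates). Camera axes: x right, y up, looking along -z (the intrinsics and any distortion apply to the point x, -y, -z); pixel columns grow to the right and rows downward; lengths in m; the calibration is good to about 2 mm. A picture is of the moment at which its call begins: read the wrist's pose just before it. calibration takes no time and is no camera call; for the wrist camera it gives the pose at the moment of the call.
- finish_job(): hands the job in; it is judged then, once.
The state is a dict: "t": time; "q": joint angles; "dq": joint speeds; "effort": joint torques, N m; "tool_pos": TCP position; "tool_rot": TCP orientation; "contact_force": force on the tool from outside, world axes, zero at the start; "wrist_torque": the same for the moment, N m; "opening": finger opening in m; "grip_force": force on a finger pad.
Only numpy, scipy, OpenCV 4.12 (cv2) and the standard library are available. Lean on these libraries where they do the work, as an engineer would, in place of code of your own. Each camera call takes 0.05 s, during which the arm holds its last target. There are 200 camera calls.

## Working session

There is one attempt and no reset: what is moved stays moved. The work goes in short steps, Python scripts to look and compute and a tool call to move; the robot and the scene stay as the last step left them, time stands still between calls to the robot, and variables do not carry over. Pictures are saved under pics/ and viewed, at most 10 in all, crops included, and the job is handed in when it is done.

Besides the shell and the picture viewer there is one more tool, called after "Emit:" as name([rows], argument=value, ...), one row to a line, values as JSON. arm_command: Moves the arm, as the interface text tells. Its arguments: {"type":"object","properties":{"plan":{"type":"array"},"gripper":{"type":"number"},"force":{"type":"number"}},"required":["plan"]}

```bash
mkdir -p pics; cat > h.py <<'E'
import numpy as np,cv2
from station import *
from scipy.spatial.transform import Rotation as R
def ray(c,uv):
    K=np.array([[c['fx'],0,c['cx']],[0,c['fy'],c['cy']],[0,0,1]])
    p=cv2.undistortPoints(np.array(uv,float).reshape(-1,1,2),K,np.array(c['dist'])).reshape(-1,2)
    d=np.c_[p[:,0],-p[:,1],-np.ones(len(p))]
    P=np.array(c['pose']);return P[:3,3],d@P[:3,:3].T
def onz(c,uv,z):
    o,d=ray(c,uv);return o+d*((z-o[2])/d[:,2])[:,None]
def cloud(c,dep):
    v,u=np.mgrid[:420,:560];o,d=ray(c,np.c_[u.ravel(),v.ravel()])
    return (o+d*dep.reshape(-1,1)).reshape(420,560,3)
E
python3 - <<'E'
from h import *
o=get_obs();print(o)
for n in('scene','top'):
    im,d=get_image(n);c=calibration(n);cv2.imwrite(f'pics/{n}0.png',im);np.savez(f'{n}0.npz',im=im,d=d)
    print(n,np.round(c['pose'],3).tolist(),c['fx'])
E
```

```text
{'t': 0.0, 'q': array([-1.25100297e+00,  5.33681707e-02,  1.61428152e+00,  3.57152712e-05,
        1.47600628e+00, -1.19005251e-01]), 'dq': array([ 0.00145166,  0.00059463,  0.00169445,  0.00010494,  0.00138877,
       -0.00030731]), 'effort': array([ 7.92059072e-04, -3.93679941e+01, -3.70175457e+01, -2.35314377e-05,
        7.08013598e-03, -1.96632151e-06]), 'tool_pos': array([ 0.26544994, -0.56553659,  0.4034631 ]), 'tool_rot': array([-3.06427751e+00, -6.83293975e-01,  2.69095725e-04]), 'contact_force': array([ 0.47263991,  0.26068   , -0.49660087]), 'wrist_torque': array([0.0095002 , 0.02430792, 0.03412263]), 'grip_force': 0.0, 'opening': 0.08568227646895095}
scene [[-0.611, 0.599, -0.518, 0.033], [-0.792, -0.454, 0.41, 0.456], [0.01, 0.66, 0.751, 0.957], [0.0, 0.0, 0.0, 1.0]] 407.9354565905329
top [[0.015, 0.983, -0.183, 0.336], [-1.0, 0.014, -0.009, -0.033], [-0.007, 0.183, 0.983, 1.516], [0.0, 0.0, 0.0, 1.0]] 496.9053619757251
```

View pics/top0.png

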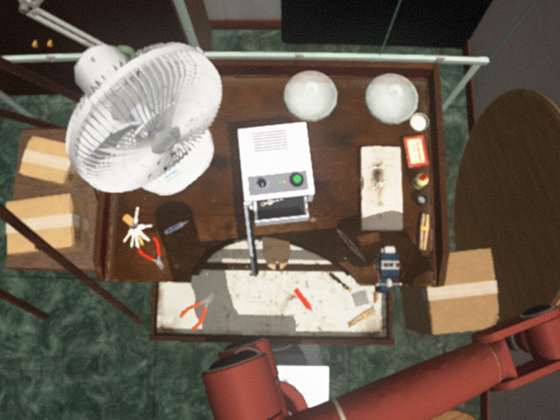

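View pics/scene0.png

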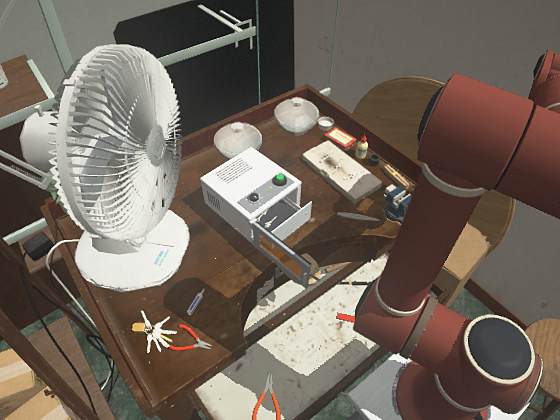

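The top view shows the cabinet roof around (276,158), the green button at (297,179), the tray front near (283,217), the door from (249,203) to (254,275), and the fan at the left. The scene view agrees with this. Next I measure.

```bash
python3 - <<'E'
from h import *
z=np.load('top0.npz');im,d=z['im'],z['d'];c=calibration('top')
P=cloud(c,d)
hsv=cv2.cvtColor(im,cv2.COLOR_BGR2HSV)
g=cv2.inRange(hsv,(45,120,60),(80,255,255));n,l,s,ce=cv2.connectedComponentsWithStats(g)
for i in range(1,n):
    if s[i,4]>20: print('green',s[i],ce[i],onz(c,[ce[i]],.142))
H=P[...,2]; roi=np.zeros_like(H,bool);roi[100:290,225:335]=1
m=(roi&(abs(H-.12)<.008)).astype(np.uint8)
n,l,s,ce=cv2.connectedComponentsWithStats(m)
i=1+np.argmax(s[1:,4]);print(s[i])
roof=(l==i)&(np.mgrid[:420,:560][0]<200)
cn=max(cv2.findContours(roof.astype(np.uint8),0,2)[0],key=cv2.contourArea)
r=cv2.minAreaRect(onz(c,cn.reshape(-1,2),.12)[:,:2].astype(np.float32)*1000);print('roof',r,cv2.boxPoints(r), np.median(H[roof]))
# door top pts
dm=roi&(H>.10)&(H<.135)&(np.mgrid[:420,:560][0]>200)
q=P[dm];print('door',len(q));
for x0 in np.arange(.3,.66,.02):
    k=q[(q[:,0]>=x0)&(q[:,0]<x0+.02)]
    if len(k):print(round(x0,2),len(k),np.round(k[:,1].min(),4),np.round(k[:,1].max(),4),np.round(k[:,0].min(),4))
# tray plate top
tm=roi&(H>.085)&(H<.105)&(np.mgrid[:420,:560][1]>258)&(np.mgrid[:420,:560][0]>190)
q=P[tm];print('tray',len(q),np.round(q.min(0),3),np.round(q.max(0),3),np.median(q,0))
cv2.imwrite('pics/topc.png',cv2.resize(im[110:300,215:345],None,fx=4,fy=3.1*4/3.1,interpolation=cv2.INTER_CUBIC)[:600+160:1][160:])
sz=np.load('scene0.npz')['im'];cv2.imwrite('pics/scc.png',cv2.resize(sz[140:300,190:390],None,fx=3.7,fy=3.7,interpolation=cv2.INTER_CUBIC))
E
```

```text
green [293 175   8   8  50] [296.6 178.4] [[ 0.68465785 -0.05827014  0.142     ]]
[ 237  122   78  153 5158]
roof ((742.6504516601562, 4.947113037109375), (221.30531311035156, 203.736572265625), 7.0889763832092285) [[ 620.2721     92.38098 ]
 [ 645.4153   -109.79817 ]
 [ 865.0288    -82.486755]
 [ 839.8856    119.6924  ]] 0.12064607104457292
door 400
0.4 12 0.0521 0.0638 0.4131
0.42 37 0.0523 0.067 0.4217
0.44 37 0.0556 0.0703 0.4412
0.46 37 0.0591 0.0734 0.4603
0.48 37 0.0622 0.0771 0.4804
0.5 36 0.0655 0.0775 0.5002
0.52 37 0.0663 0.0808 0.5204
0.54 36 0.0697 0.0842 0.5402
0.56 46 -0.0613 0.0875 0.5606
0.58 39 -0.093 0.0911 0.5809
0.6 35 0.0747 0.0922 0.6007
0.62 11 0.0749 0.0924 0.62
tray 107 [ 0.566 -0.105  0.085] [0.647 0.049 0.105] [ 0.5776113  -0.02666809  0.09583969]
```

View pics/topc.png

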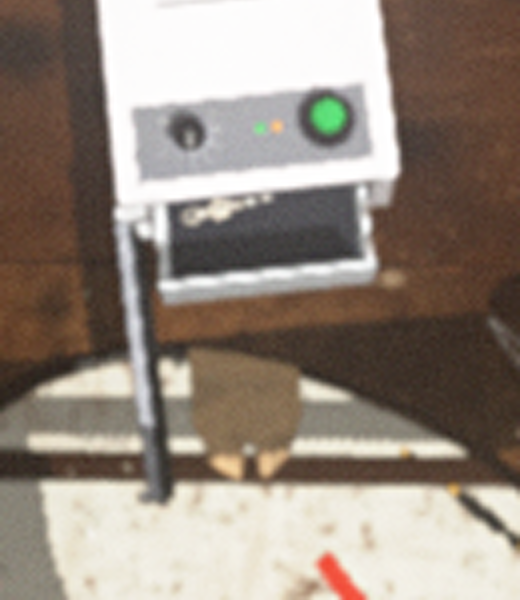

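View pics/scc.png

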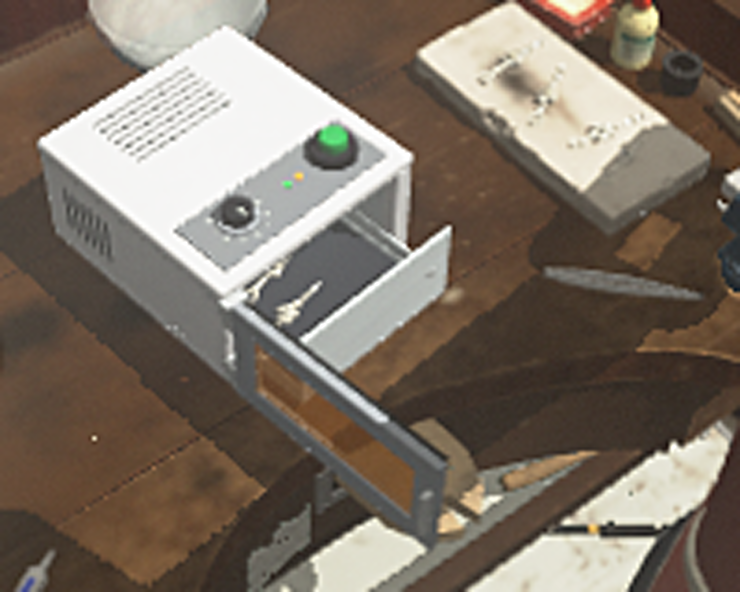

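The crops show the door standing nearly straight out, the tray square to the cabinet front and about 60 mm proud, and the pins at the back left. I still need to check clearances and compute the cabinet-frame values.

```bash
cat >> h.py <<'E'
C=np.array([.7427,.005]);a=np.deg2rad(7.09);E=np.array([[np.cos(a),-np.sin(a)],[np.sin(a),np.cos(a)]])
def cab(p): return (np.asarray(p)[...,:2]-C)@E
def st():
    o=get_obs();Rm=R.from_rotvec(o['tool_rot']).as_matrix()
    print('t',round(o['t'],2),'cab mm',np.round(cab(o['tool_pos'])*1000,1),'tip z',round((o['tool_pos']+Rm[:,2]*.173)[2]*1000,1),'yawerr',round(np.arctan2(Rm[1,0],Rm[0,0])-a,4),'z',np.round(Rm[:,2],3),'F',np.round(o['contact_force'],1),'open',o['opening'])
    return o
E
python3 - <<'E'
from h import *
for n in('top','scene'):
    z=np.load(n+'0.npz');P=cloud(calibration(n),z['d'])
    k=P[(P[...,0]>.35)&(P[...,0]<.7)&(P[...,1]>.11)&(P[...,2]>.1)&(P[...,2]<.9)&(z['d']>0)];print(n,'left obst',len(k),k.min(0) if len(k) else'',k.max(0) if len(k) else '')
    k=P[(P[...,0]>.3)&(P[...,0]<.6)&(P[...,1]<-.2)&(P[...,1]>-.45)&(P[...,2]<.3)&(z['d']>0)];print(k[:,2].max())
    c=cab(P); m=(abs(c[...,1]+.01)<.065)&(c[...,0]<-.12)&(c[...,0]>-.2)&(P[...,2]>.085)&(P[...,2]<.105)
    print('tray top',m.sum(),np.percentile(c[m][:,0],[2,10,50,90]) if m.any() else '')
    m=(abs(P[...,2]-.115)<.01)&(c[...,0]<-.14)&(c[...,0]>-.35)&(c[...,1]>.03)&(c[...,1]<.15)
    q=c[m];f=np.polyfit(q[:,0],q[:,1],1);print('door fit',f,np.pi/2-np.arctan(f[0]),'at hinge y',np.polyval(f,-.12),q[:,0].min())
st()
E
```

```text
top left obst 5819 [0.45035413 0.25836887 0.10040836] [0.69999359 0.67664865 0.59046294]
0.09725189513498589
tray top 88 [-0.17014468 -0.16964395 -0.16798754 -0.16551245]
door fit [0.01787627 0.09867789] 1.5529219612168672 at hinge y 0.0965327343414939 -0.32029832951771514
scene left obst 12081 [0.44874859 0.25845667 0.10008359] [0.69998087 0.68153546 0.58729473]
0.09269594026663952
tray top 132 [-0.16975464 -0.1694106  -0.16829334 -0.16602879]
door fit [0.019999   0.10303741] 1.550799993339377 at hinge y 0.1006375326967775 -0.3208720027503243
t 0.1 cab mm [-544.  -507.3] tip z 230.6 yawerr 0.3151 z [-0.001  0.002 -1.   ] F [0.2 0.  0.4] open 0.08524881908328082
```

Emit:
arm_command([
  [[2.5,-2.24,0,0,0,0.026],[5,-4.48,0,0,0,0.052],[7.5,-6.72,0,0,0,0.078],[10,-8.96,0,0,0,0.104],[12.5,-11.2,0,0,0,0.13],[15,-13.4,0,0,0,0.156],[17.5,-15.7,0,0,0,0.182],[20,-17.9,0,0,0,0.208],[22.5,-20.2,0,0,0,0.234],[25,-22.4,0,0,0,0.26],[27.5,-24.6,0,0,0,0.286],[30,-26.9,0,0,0,0.315]],
], gripper=1)

```text
t: 1.1
tool_pos: [0.423, -0.1932, 0.4043]
tool_rot: [-3.136, -0.192, 0.0]
contact_force: [0.1, -0.2, -0.2]
opening: -0.0001
grip_force: 0.0
```

```bash
python3 -c "
from h import *
st()"
```

```text
t 1.1 cab mm [-341.7 -157.2] tip z 231.3 yawerr -0.0016 z [-0.  0. -1.] F [ 0.1 -0.2 -0.2] open -8.565624595206145e-05
```

Emit:
arm_command([
  [[2.1,-2.6,0,0,0,0],[4.2,-5.2,0,0,0,0],[6.3,-7.8,0,0,0,0],[8.4,-10.4,1,0,0,0],[10.5,-13,3,0,0,0],[12,-15,5.5,0,0,0],[12.5,-15.7,8.5,0,0,0],[12.5,-15.7,11.5,0,0,0],[12.5,-15.7,14,0,0,0],[12.5,-15.7,15.7,0,0,0],[12.5,-15.7,16.5,0,0,0],[12.5,-15.7,16.5,0,0,0]],
])

```text
t: 2.1
tool_pos: [0.5263, -0.0233, 0.237]
tool_rot: [-3.134, -0.194, 0.008]
contact_force: [0.3, -0.2, -0.3]
opening: -0.0002
grip_force: 0.0
```

```bash
python3 - <<'E'
from h import *
st()
im,d=get_image('scene');cv2.imwrite('pics/s1.png',im)
E
```

```text
t 2.1 cab mm [-218.2   -1.4] tip z 64.0 yawerr 0.0001 z [-0.005  0.001 -1.   ] F [ 0.3 -0.2 -0.3] open -0.0001813729828578998
```

View pics/s1.png

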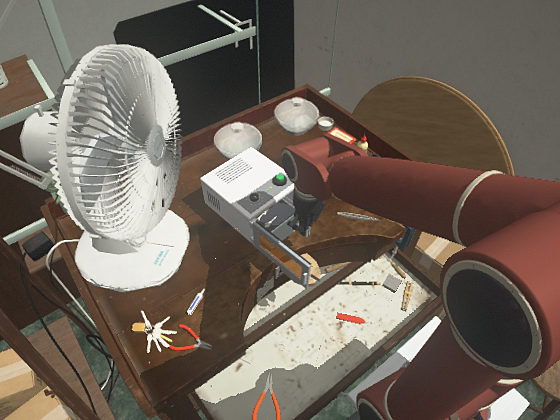

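The gripper stands in front of the tray plate at about (305,210), and the door is clear. Now I push.

Emit:
arm_command([
  [[0.8,0,-0.2,0,0,0],[1.6,0,-0.2,0,0,0],[2.4,0,-0.2,0,0,0],[2.9,0,-0.2,0,0,0],[3.3,0,-0.2,0,0,0],[3.7,0,-0.2,0,0,0],[4.2,0,-0.2,0,0,0],[4.7,0,-0.2,0,0,0],[5.2,0,-0.2,0,0,0],[5.7,0,-0.2,0,0,0],[6.2,0,-0.2,0,0,0],[6.7,0,-0.2,0,0,0]],
])

```text
t: 3.15
tool_pos: [0.5944, -0.0152, 0.2416]
tool_rot: [-3.135, -0.194, 0.001]
contact_force: [-4.1, 1.0, 2.1]
opening: -0.0003
grip_force: 2.0
```

```bash
python3 -c "
from h import *
st()"
```

```text
t 3.15 cab mm [-149.7   -1.8] tip z 68.6 yawerr 0.0001 z [-0.  0. -1.] F [-4.1  1.   2.1] open -0.0002577297963524161
```

Emit:
arm_command([
  [[0.4,0,0.2,0,0,0],[0.8,0,0.2,0,0,0],[1.1,0,0.2,0,0,0],[1.4,0,0.2,0,0,0],[1.7,0,0.2,0,0,0],[1.9,0,0.2,0,0,0],[2.1,0,0.2,0,0,0],[2.1,0,0.2,0,0,0]],
])

```text
t: 3.82
tool_pos: [0.6152, -0.0126, 0.2396]
tool_rot: [-3.135, -0.194, -0.001]
contact_force: [0.1, -0.9, 0.7]
opening: -0.0003
grip_force: 0.3
```

Emit:
arm_command([
  [[0.15,0,0,0,0,0],[0.3,0,0,0,0,0],[0.4,0,0,0,0,0],[0.4,0,0,0,0,0]],
])

```text
t: 4.15
tool_pos: [0.6189, -0.0122, 0.2397]
tool_rot: [-3.136, -0.194, -0.001]
contact_force: [-1.7, -0.7, 0.1]
opening: 0.0001
grip_force: 0.5
```

```bash
python3 -c "
from h import *
st()"
```

```text
t 4.15 cab mm [-125.    -1.8] tip z 66.7 yawerr 0.0001 z [ 0.  0. -1.] F [-1.7 -0.7  0.1] open 8.549775386629592e-05
```

Keep edging in until the force rises at the stop.

Emit:
arm_command([
  [[0.1,0,0,0,0,0],[0.2,0,0,0,0,0],[0.2,0,0,0,0,0]],
])

```text
t: 4.4
tool_pos: [0.6205, -0.0119, 0.2397]
tool_rot: [-3.135, -0.194, 0.003]
contact_force: [-5.1, -1.6, 1.1]
opening: 0.0001
grip_force: 2.5
```

Emit:
arm_command([
  [[0.1,0,0,0,0,0],[0.2,0,0,0,0,0],[0.2,0,0,0,0,0]],
])

```text
t: 4.65
tool_pos: [0.6215, -0.0119, 0.2397]
tool_rot: [3.136, 0.195, -0.012]
contact_force: [-12.9, -2.0, 7.7]
opening: -0.0001
grip_force: 6.9
```

```bash
python3 -c "
from h import *
st()"
```

```text
t 4.65 cab mm [-122.4   -1.8] tip z 66.7 yawerr 0.0004 z [-0.007 -0.    -1.   ] F [-12.9  -2.    7.7] open -5.514715110988301e-05
```

The force went from 5 to 13 N with hardly any motion, so it looks like the stop. I back off, rise and check.

Emit:
arm_command([
  [[-0.8,0,0,0,0,0],[-2,0,0,0,0,0],[-4,0,-0.5,0,0,0],[-7,0,-2,0,0,0],[-10,0,-4.5,0,0,0],[-13,0,-7.5,0,0,0],[-15,-2,-10.5,0,0,0],[-17,-5,-12,0,0,0],[-18,-8,-12,0,0,0],[-18,-11,-12,0,0,0],[-18,-14,-12,0,0,0],[-18,-16,-12,0,0,0]],
])

```text
t: 5.65
tool_pos: [0.4238, 0.1268, 0.3609]
tool_rot: [-3.134, -0.196, -0.007]
contact_force: [-0.0, 0.1, -0.8]
opening: -0.0001
grip_force: 0.0
```

```bash
python3 - <<'E'
from h import *
st()
for n in('top','scene'):
    im,d=get_image(n);P=cloud(calibration(n),d);c=cab(P)
    m=(abs(c[...,1])<.06)&(c[...,0]<-.09)&(c[...,0]>-.2)&(P[...,2]>.05)&(P[...,2]<.103)
    print(n,m.sum(),np.percentile(c[m][:,0],[2,10,50,90]) if m.any() else '')
    m=(abs(P[...,2]-.115)<.01)&(c[...,0]<-.14)&(c[...,0]>-.35)&(c[...,1]>.03)&(c[...,1]<.15)
    q=c[m]
    if len(q)>50: f=np.polyfit(q[:,0],q[:,1],1);print('door',len(q),np.pi/2-np.arctan(f[0]),np.polyval(f,-.26))
    cr=im[150:290,190:350];cv2.imwrite(f'pics/{n}2.png',cv2.resize(cr,None,fx=4,fy=4))
a=cv2.imread('pics/top2.png');b=cv2.imread('pics/scene2.png');cv2.imwrite('pics/both2.png',cv2.resize(np.hstack([a,b]),(800,350)))
E
```

```text
t 5.65 cab mm [-301.5  160.2] tip z 187.9 yawerr 0.0012 z [ 0.005  0.002 -1.   ] F [-0.   0.1 -0.8] open -0.0001404761655361637
top 179 [-0.11319178 -0.11272287 -0.11183077 -0.10959243]
door 318 1.552375183351916 0.09402768937244954
scene 62 [-0.11438961 -0.11275884 -0.11089223 -0.10941852]
door 260 1.5460040309106113 0.09792132345972995
```

View pics/both2.png

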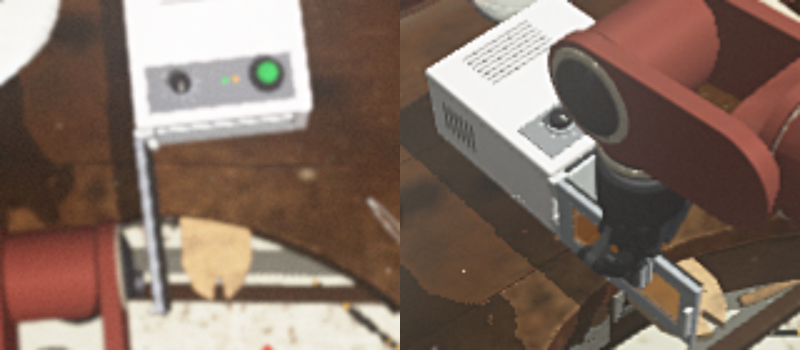

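The tray is home: its front plate is at cabinet x ≈ -0.113 in both views. The door is still at 1.55, and the gripper stands on its outer side. Next I check the arm's clearance to the fan and compute the arc.

```bash
python3 - <<'E'
from h import *
from scipy.spatial import cKDTree
z=np.load('top0.npz');P0=cloud(calibration('top'),z['d']);fan=P0[(P0[...,1]>.2)&(P0[...,2]>.1)&(P0[...,0]>.4)&(P0[...,2]<.8)]
z=np.load('scene0.npz');Q0=cloud(calibration('scene'),z['d']);fan=np.r_[fan,Q0[(Q0[...,1]>.2)&(Q0[...,2]>.1)&(Q0[...,0]>.4)&(Q0[...,2]<.8)]]
for n in('top','scene'):
    im,d=get_image(n);P=cloud(calibration(n),d);hsv=cv2.cvtColor(im,cv2.COLOR_BGR2HSV)
    ref=np.load(n+'0.npz')['d']
    arm=P[(d>0)&(d<ref-.05)&(P[...,2]>.15)&(P[...,0]>.2)]
    dd,i=cKDTree(fan).query(arm);k=dd.argmin();print(n,len(arm),dd[k],arm[k],fan[i[k]])
h=np.array([-120,99.])
p=None
for th in np.r_[1.55,np.arange(1.5,-.01,-.1)]:
    r=140 if th>.3 else 140
    u=np.array([-np.sin(th),-np.cos(th)]);nn=np.array([-np.cos(th),np.sin(th)])
    c=h+r*u+nn*(4.5+11*abs(np.cos(th))+14.5*abs(np.sin(th)))
    print(round(th,2),np.round(c,1), 'rel(tool cm from -262,150):',np.round((c-[-262,150])*[.1,-.1],1))
E
```

```text
top 5912 0.23472295813026883 [0.45832728 0.18480344 0.47568467] [0.64711725 0.32324884 0.4587706 ]
scene 12011 0.23219961495798894 [0.4594388  0.1865291  0.45985513] [0.64711725 0.32324884 0.4587706 ]
1.55 [-260.4  115.3] rel(tool cm from -262,150): [0.2 3.5]
1.5 [-261.   108.8] rel(tool cm from -262,150): [0.1 4.1]
1.4 [-261.5   95.6] rel(tool cm from -262,150): [0.1 5.4]
1.3 [-260.6   82.2] rel(tool cm from -262,150): [0.1 6.8]
1.2 [-258.5   68.8] rel(tool cm from -262,150): [0.4 8.1]
1.1 [-254.9   55.5] rel(tool cm from -262,150): [0.7 9.5]
1.0 [-250.    42.4] rel(tool cm from -262,150): [ 1.2 10.8]
0.9 [-243.8   29.8] rel(tool cm from -262,150): [ 1.8 12. ]
0.8 [-236.2   17.6] rel(tool cm from -262,150): [ 2.6 13.2]
0.7 [-227.2    6.3] rel(tool cm from -262,150): [ 3.5 14.4]
0.6 [-217.    -4.3] rel(tool cm from -262,150): [ 4.5 15.4]
0.5 [-205.6  -13.7] rel(tool cm from -262,150): [ 5.6 16.4]
0.4 [-193.2  -22.1] rel(tool cm from -262,150): [ 6.9 17.2]
0.3 [-179.8  -29. ] rel(tool cm from -262,150): [ 8.2 17.9]
0.2 [-165.6  -34.6] rel(tool cm from -262,150): [ 9.6 18.5]
0.1 [-150.8  -38.6] rel(tool cm from -262,150): [11.1 18.9]
-0.0 [-135.5  -41. ] rel(tool cm from -262,150): [12.7 19.1]
```

Emit:
arm_command([
  [[1.5,0.3,0,0,0,0],[3,0.7,1,0,0,0],[4,1,3,0,0,0],[4,1,5,0,0,0],[4,1,7,0,0,0],[4,1,9,0,0,0],[4,1,11,0,0,0],[4,1,12.1,0,0,0],[4,1,12.1,0,0,0],[4,1,12.1,0,0,0]],
])

```text
t: 6.68
tool_pos: [0.4655, 0.1192, 0.2386]
tool_rot: [3.136, 0.192, -0.001]
contact_force: [0.0, 0.9, 0.3]
opening: 0.0001
grip_force: 0.0
```

```bash
python3 -c "
from h import *
st()"
```

```text
t 6.68 cab mm [-261.   147.5] tip z 65.6 yawerr -0.0011 z [-0.001 -0.    -1.   ] F [0.  0.9 0.3] open 5.3445535612157654e-05
```

Emit:
arm_command([
  [[0,1.2,0,0,0,0],[0,2.2,0,0,0,0],[0,3,0,0,0,0],[0,3.7,0,0,0,0],[0,4.4,0,0,0,0],[0,5.1,0,0,0,0],[0,5.8,0,0,0,0],[0,6.5,0,0,0,0],[0.1,7.2,0,0,0,0],[0.3,7.8,0,0,0,0],[0.4,8.5,0,0,0,0],[0.6,9.2,0,0,0,0]],
])

```text
t: 7.68
tool_pos: [0.4827, 0.0287, 0.2385]
tool_rot: [-3.136, -0.194, 0.001]
contact_force: [-0.5, 0.6, -0.6]
opening: -0.0003
grip_force: 0.0
```

```bash
python3 -c "
from h import *
st()"
```

```text
t 7.68 cab mm [-255.1   55.6] tip z 65.5 yawerr 0.0001 z [-0.001  0.    -1.   ] F [-0.5  0.6 -0.6] open -0.00028254436710750127
```

Emit:
arm_command([
  [[0.2,0.7,0,0,0,0],[0.5,1.3,0,0,0,0],[0.8,2,0,0,0,0],[1.1,2.6,0,0,0,0],[1.5,3.2,0,0,0,0],[1.9,3.8,0,0,0,0],[2.3,4.4,0,0,0,0],[2.8,4.9,0,0,0,0],[3.3,5.5,0,0,0,0],[3.8,6,0,0,0,0],[4.3,6.4,0,0,0,0],[4.9,6.9,0,0,0,0]],
])

```text
t: 8.68
tool_pos: [0.5402, -0.0334, 0.2386]
tool_rot: [-3.135, -0.194, 0.001]
contact_force: [-0.0, 1.6, 0.4]
opening: 0.0
grip_force: 0.0
```

```bash
python3 -c "
from h import *
st()"
```

```text
t 8.68 cab mm [-205.7  -13.1] tip z 65.6 yawerr 0.0001 z [-0.  0. -1.] F [-0.   1.6  0.4] open 2.2899806698231227e-05
```

Emit:
arm_command([
  [[0.6,0.5,-0.1,0,0,0],[1.2,0.9,-0.1,0,0,0],[1.9,1.3,-0.1,0,0,0],[2.6,1.6,-0.1,0,0,0],[3.3,1.9,-0.1,0,0,0],[4,2.1,-0.1,0,0,0],[4.6,2.3,-0.1,0,0,0],[5.2,2.5,-0.1,0,0,0],[5.8,2.6,-0.1,0,0,0],[6.3,2.7,-0.1,0,0,0],[6.7,2.8,-0.1,0,0,0],[6.7,2.8,-0.1,0,0,0]],
])

```text
t: 9.68
tool_pos: [0.6097, -0.0527, 0.2394]
tool_rot: [-3.135, -0.195, 0.005]
contact_force: [-3.5, 0.4, 1.7]
opening: 0.0003
grip_force: 0.0
```

Emit:
arm_command([
  [[0.1,0,0,0,0,0],[0.2,0,0,0,0,0],[0.3,0,0,0,0,0],[0.3,0,0,0,0,0]],
])

```text
t: 10.02
tool_pos: [0.6107, -0.0525, 0.2386]
tool_rot: [-3.135, -0.195, 0.017]
contact_force: [-14.0, -2.1, 6.9]
opening: -0.0003
grip_force: 0.0
```

```bash
python3 -c "
from h import *
st()"
```

```text
t 10.02 cab mm [-138.1  -40.8] tip z 65.6 yawerr 0.0006 z [-0.011 -0.001 -1.   ] F [-14.   -2.1   6.9] open -0.00031508503225050077
```

Emit:
arm_command([
  [[-0.6,0,0,0,0,0],[-1.5,0,0,0,0,0],[-3.5,0,-0.5,0,0,0],[-6,0,-2,0,0,0],[-9,0,-4.5,0,0,0],[-11,1,-7.5,0,0,0],[-12,3,-10,0,0,0],[-12,6,-11,0,0,0],[-12,9,-11,0,0,0],[-12,12,-11,0,0,0],[-12,14,-11,0,0,0],[-12,14,-11,0,0,0]],
])

```text
t: 11.02
tool_pos: [0.5108, -0.2091, 0.3505]
tool_rot: [3.133, 0.189, 0.003]
contact_force: [1.1, -0.7, -0.2]
opening: 0.0001
grip_force: 0.0
```

```bash
python3 - <<'E'
from h import *
st()
ims=[]
for n in('top','scene'):
    im,d=get_image(n);P=cloud(calibration(n),d);c=cab(P)
    m=(c[...,0]<-.09)&(c[...,0]>-.2)&(P[...,2]>.03)&(P[...,2]<.11)&(abs(c[...,1])<.095)
    q=c[m];print(n,len(q))
    for y0 in np.arange(-.1,.1,.025):
        k=q[(q[:,1]>=y0)&(q[:,1]<y0+.025)]
        if len(k)>3: print(round(y0+.0125,3),len(k),np.round(np.percentile(k[:,0],[5,50,95]),4))
    ims.append(cv2.resize(im[130:270,190:350],(400,350),interpolation=cv2.INTER_CUBIC))
cv2.imwrite('pics/both3.png',np.hstack(ims))
E
```

```text
t 11.02 cab mm [-256.5 -183.8] tip z 177.5 yawerr -0.0035 z [ 0.002 -0.002 -1.   ] F [ 1.1 -0.7 -0.2] open 0.00013875617221094106
top 338
-0.088 45 [-0.1343 -0.1254 -0.1225]
-0.063 44 [-0.1258 -0.1235 -0.1218]
-0.038 41 [-0.1253 -0.1231 -0.1082]
-0.013 44 [-0.1258 -0.1234 -0.1219]
0.012 43 [-0.126  -0.1231 -0.1221]
0.037 42 [-0.1257 -0.1233 -0.122 ]
0.062 42 [-0.1256 -0.1232 -0.122 ]
0.087 37 [-0.1262 -0.1252 -0.1229]
scene 883
-0.088 117 [-0.1335 -0.1246 -0.1218]
-0.063 101 [-0.1252 -0.1225 -0.1207]
-0.038 107 [-0.1252 -0.1226 -0.1208]
-0.013 112 [-0.1253 -0.1227 -0.1207]
0.012 112 [-0.1253 -0.1226 -0.1209]
0.037 123 [-0.1249 -0.1225 -0.121 ]
0.062 117 [-0.1253 -0.1224 -0.1203]
0.087 94 [-0.1261 -0.1244 -0.1221]
```

View pics/both3.png

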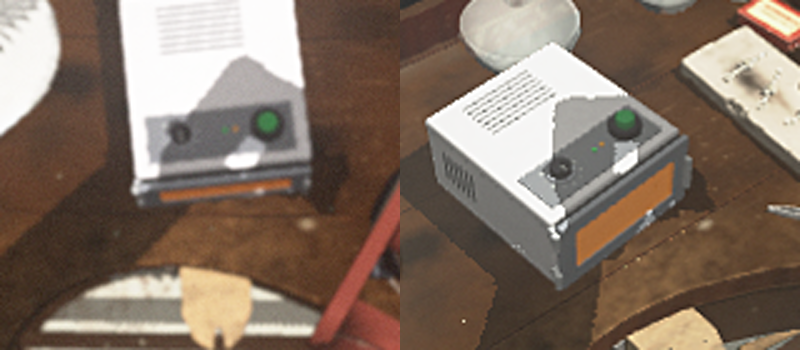

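The door is shut flat: its face lies at x ≈ -0.123 all along y. The button at (265,122) in the left crop is free. I move over it.

Emit:
arm_command([
  [[0,0,-1.5,0,0,0],[1,-1,-2,0,0,0],[3.5,-2.5,-2,0,0,0],[6,-4.5,-2,0,0,0],[8.5,-6.5,-2,0,0,0],[11,-8,-2,0,0,0],[13.5,-9.5,-2,0,0,0],[16,-11,-1.5,0,0,0],[18,-12.2,-0.5,0,0,0],[19.1,-12.8,1,0,0,0],[19.1,-12.8,2,0,0,0],[19.1,-12.8,2,0,0,0]],
])

```text
t: 12.12
tool_pos: [0.6836, -0.0537, 0.326]
tool_rot: [-3.134, -0.198, 0.009]
contact_force: [-1.2, -0.6, -1.7]
opening: -0.0001
grip_force: 0.0
```

```bash
python3 -c "
from h import *
st()"
```

```text
t 12.12 cab mm [-65.9 -51. ] tip z 153.0 yawerr 0.0024 z [-0.006  0.001 -1.   ] F [-1.2 -0.6 -1.7] open -5.812247934568746e-05
```

Emit:
arm_command([
  [[0,0.4,0,0,0,0],[0,0.4,0.4,0,0,0],[0,0.4,0.8,0,0,0],[0,0.4,1.1,0,0,0],[0,0.4,1.3,0,0,0],[0,0.4,1.5,0,0,0],[0,0.4,1.6,0,0,0],[0,0.4,1.6,0,0,0]],
])

```text
t: 12.78
tool_pos: [0.685, -0.0596, 0.3139]
tool_rot: [3.135, 0.194, -0.001]
contact_force: [-1.7, -0.6, 2.7]
opening: -0.0001
grip_force: 1.1
```

```bash
python3 -c "
from h import *
st()"
```

```text
t 12.78 cab mm [-65.2 -57. ] tip z 140.9 yawerr -0.0001 z [-0.    -0.001 -1.   ] F [-1.7 -0.6  2.7] open -0.00013554062414287285
```

Emit:
arm_command([
  [[0,0,0.15,0,0,0],[0,0,0.3,0,0,0],[0,0,0.4,0,0,0],[0,0,0.4,0,0,0]],
])

```text
t: 13.12
tool_pos: [0.6852, -0.0595, 0.3101]
tool_rot: [3.135, 0.194, 0.001]
contact_force: [-2.4, -1.2, 5.2]
opening: 0.0002
grip_force: 2.2
```

Emit:
arm_command([
  [[0,0,0.1,0,0,0],[0,0,0.2,0,0,0],[0,0,0.2,0,0,0],[0,0,0.2,0,0,0]],
])

```text
t: 13.45
tool_pos: [0.6853, -0.0595, 0.3094]
tool_rot: [3.135, 0.194, 0.001]
contact_force: [-4.7, -1.4, 9.3]
opening: -0.0001
grip_force: 4.4
```

```bash
python3 -c "
from h import *
st()"
```

```text
t 13.45 cab mm [-65.  -56.9] tip z 136.4 yawerr 0.0001 z [ 0.001 -0.001 -1.   ] F [-4.7 -1.4  9.3] open -0.00010469337303247155
```

The button is bottomed: tip at 136 mm and 9 N. I release it and move clear.

Emit:
arm_command([
  [[0,0,-0.4,0,0,0],[0,0,-1,0,0,0],[0,0,-2.5,0,0,0],[0,0,-5,0,0,0],[-2,1,-8,0,0,0],[-5,3,-10,0,0,0],[-8,6,-10,0,0,0],[-11,9,-10,0,0,0],[-13,12,-10,0,0,0],[-14,14,-10,0,0,0],[-14,14,-10,0,0,0],[-14,14,-10,0,0,0]],
])

```text
t: 14.45
tool_pos: [0.5631, -0.2163, 0.4081]
tool_rot: [-3.135, -0.191, -0.001]
contact_force: [0.3, 0.9, 0.6]
opening: -0.0002
grip_force: 0.0
```

```bash
python3 - <<'E'
from h import *
st();ims=[]
for n in('top','scene'):
    im,d=get_image(n);P=cloud(calibration(n),d);c=cab(P)
    for y0 in(-.07,-.04,.05): 
        m=(c[...,0]<-.09)&(c[...,0]>-.2)&(P[...,2]>.03)&(P[...,2]<.11)&(abs(c[...,1]-y0)<.012);print(n,y0,np.median(c[m][:,0]) if m.any() else '')
    m=(np.hypot(c[...,0]+.0655,c[...,1]+.0565)<.008);print('button z',np.median(P[m][:,2]))
    ims.append(cv2.resize(im[130:310,130:400],(400,267)))
cv2.imwrite('pics/both4.png',np.hstack(ims))
E
```

```text
t 14.45 cab mm [-205.6 -197.4] tip z 235.1 yawerr -0.0021 z [ 0.001  0.001 -1.   ] F [0.3 0.9 0.6] open -0.00023176263686184036
top -0.07 -0.1237112547789813
top -0.04 -0.12341552782874997
top 0.05 -0.12308685133921099
button z 0.14150645571034814
scene -0.07 -0.12268393067305139
scene -0.04 -0.12238928081636921
scene 0.05 -0.12292311214625558
button z 0.1406723217280047
```

View pics/both4.png

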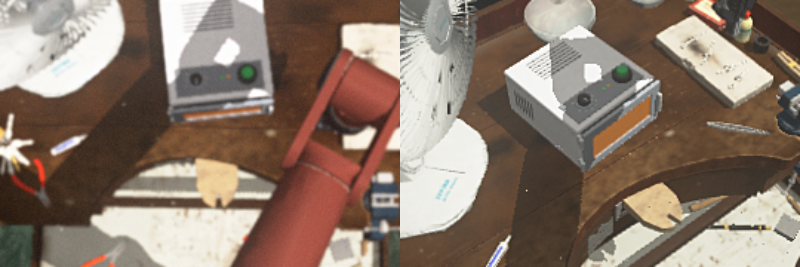

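The door is shut, the button is back up at 0.141, the tools are where they were, and the robot is clear.

```bash
python3 -c "
from station import finish_job
print(finish_job())"
```

```text
the job is handed in; nothing more can be done
None
```

The job is handed in after about 14.5 s of the 58 s allowed: the tray is fully home, the door is shut and the start button was pressed to the bottom and sprang back, with no sign that any tools moved (no verdict was returned, and the pins couldn't be checked behind the shut door).

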